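Fit the handwheel and open the tank valve

TASK

The water valve of the specimen tank has lost its handwheel. Put the blue handwheel squarely onto the valve's brass square stem, fully home and flat on the collar, then use it to turn the stem anticlockwise (seen from above) until the valve is fully open at its stop. Leave the wheel on the stem, and leave the tip box, bowl, jar and beaker standing where they are.

Things in the scene. Friction and masses are not known exactly. Their poses are not given: they have to be found in the camera images.
- wheel: Loose blue handwheel, flat on the table at first. Origin: centre of its underside; z up. Rim 118 mm across, 14 mm high; four spokes; square hub 46 mm wide, 30 mm high. In the hub's underside a square bore 25 mm wide, 24 mm deep, sides along the wheel's x and y; it fits the stem any of four quarter turns. 0.2 to 0.42 kg.
- wheel_grip (a point): Middle of the yellow grip bar on top of the wheel's hub, 47 mm above the wheel's underside, on its axis; axes as the wheel's. The bar is 76 mm long (wheel x), 24 mm wide (wheel y) and reaches from 30 to 64 mm above the underside.
- stem_seat (a point): Centre of the top of the dark collar (54 mm across, 66 mm above the table) at the foot of the brass square stem; the wheel's origin lies here when fully home. x, y along the square's sides, turning with the stem; z up. The stem stands 22 mm above this point: 22 mm wide for 18 mm, then a tip 18 mm wide and 4 mm high.
- stem (a joint): Turn of the valve stem, rad: 0 shut, grows anticlockwise seen from above, up to a fixed stop at 1.2 (fully open). Starts between 0 and 0.2, turns stiffly (about 0.06 N m), stays where it is left. The wheel has about 0.15 rad of play on the stem either way.
- valve: White valve block, fixed to the table. Origin: centre of its underside. 110 (x) by 100 (y) mm, top 58 mm above the table, on a 130 by 120 mm foot plate; pipe stubs with green rings run out along its x to 100 mm from the centre on both sides, 7 to 53 mm above the table. The stem is in the middle of its top.
- tip_box: Bystander, to be left alone: white pipette-tip box with yellow tips, 115 x 80 x 53 mm, loose. Origin: centre of its underside.
- bowl: Bystander, to be left alone: steel bowl, 110 mm wide, 45 mm high, loose. Origin: centre of its underside.
- jar: Bystander, to be left alone: green glass specimen jar with a dark cap, 90 mm wide, 120 mm high, loose. Origin: centre of its underside.
- beaker: Bystander, to be left alone: steel beaker, 90 mm wide, 120 mm high, loose. Origin: centre of its underside.

How it is judged:
On the way, in this order (a step that is already met when the one before it is completed fails the run):
1. the handwheel sits fully home on the square stem (horizontal distance between wheel and stem_seat below 0.004 m and z of wheel in the frame of stem_seat between -0.004 and 0.004 m and angle between wheel's own z axis and vertical below 0.06 rad), for 0.2 s.
2. the stem has been turned open with the wheel on it (all of step 1 and value of joint stem above 1 rad), for 0.2 s.
At the end, for the whole second after the job is handed in: The handwheel rests on the stem's collar, its origin within 4 mm of the seat sideways and in height and tilted less than 0.06 rad, at rest, and the stem stands beyond 1.0 rad (the stop is at 1.2) (all of step 2 and linear speed of wheel below 0.02 m/s and angular speed of wheel below 0.1 rad/s); the robot touches nothing.
It fails at once if the tip box, bowl, jar or beaker is shifted by more than 30 mm (distance of any of tip_box, bowl, jar, beaker from where it was at the start of the episode above 0.03 m).
It fails at once if the tip box, bowl, jar or beaker is tipped over (angle between any of tip_box, bowl, jar, beaker's own z axis and vertical above 0.5 rad).
It also fails if it takes over 50 s, if anything falls off the work surface, if the arm or the gripper's body presses on something with over 40 N, if the wrist force passes 120 N, or if a joint passes its speed limit or range.

ROBOT

A 6-joint arm with a two-finger parallel gripper is mounted at the origin on the work surface. World frame = base frame: x ahead of the robot, y to its left, z up, the work surface at z = 0. Lengths are in m, angles in rad, forces in N, time in s.
With the tool pointing down it reaches from about 0.375 to 0.9 m from the base axis. Payload 3.1 kg.
Tool frame: the origin (TCP) lies between the finger pads; the fingertips stand 19 mm ahead of it and the grasp point (between the pads) is the TCP; z points along the fingers, y is the line along which they close (so a half turn about z gives the same grasp; the last joint's range is limited). The gripper opens to 87 mm and grips with 3 to 60 N. Pads are 19 mm wide; open, the fingers measure 117 mm over their backs; the gripper's body (75 mm by 190 mm) begins 51 mm behind the grasp point.
Start: joints at [0.974, 0.527, 1.433, -0, 1.181, -0.178], TCP at [0.254, 0.571, 0.242] pointing down, gripper open.
Joint ranges: [-3.08, 3.08], [-0.75, 2.2], [0.22, 2.44], [-1.43, 4.57], [0, 2.65], [-2.85, 2.85]. Speed limits (rad/s): [2.79, 2.79, 3.14, 3.14, 3.14, 3.14].

INTERFACE

Orientations are given as a unit quaternion [x, y, z, w].
In Python, from rig import telemetry, viewer, hand_in gives the robot as it stands. The module is installed in compiled form; this text tells all that it offers.
- The arm moves only by the shell command python3 -m creep 'ROWS' [FORCE]. ROWS is JSON, a list of rows, each an object with "translation": the shift along the tool's x, y, z in mm, a list of three; "roll": the turn about the tool's z in degrees; "gripper": the finger opening in mm, from 0 to 87. In form: [{"translation": [tx, ty, tz], "roll": roll, "gripper": gripper}, ...]. A call has 1 to 5 rows; each row is the pose to reach, as a shift and turn from the pose commanded when the call began, along the tool's axes at that moment; what a row does not reach only later rows make up. A row lasts 1/12 s, in which the tool goes at most 41.7 mm and 7.16 degrees, less where a joint would pass 70% of its speed; a pose out of reach is approached as far as the arm can. A call with a gripper value outside its range is refused whole. The fingers move at their own pace and stop on an object; FORCE is the grip in N (left out, the last holds). Time passes only in rows, so rows that repeat a pose let the fingers close. It gives the time, the measured TCP pose, the force, the opening and the grip force at its end, in the units of the state.
- telemetry.get_obs(): the state, without advancing time (a new reading comes with each control period).
- viewer.camera(name): name is "scene" or "top"; returns the picture (384x512x3 uint8, blue, green, red); there is no depth.
- viewer.camera_info(name): a dict with "intrinsics" (3x3 intrinsics, pixels), "rvec" (rotation vector, rad) and "tvec" (3), from world to camera coordinates, as OpenCV has them. Camera axes: x right, y down, z forward; pixel columns grow to the right and rows downward; lengths in m; the calibration is good to about 2 mm. A picture is of the moment at which its call begins. camera_info takes no time and is no camera call.
- hand_in(): hands the job in; it is judged then, once.
Trained networks look in the newest picture that a camera, given by its name, has taken for a name from the list of things; names that differ only in an ending like _2 or _b are one class to them, and where a whole thing is asked for, a point or a joint stands for the part that bears it (a point fixed in the world has none). Each returns a list of dicts, best first, with "p" (0 to 1); they miss things now and then, are a little off and sometimes report something else, mostly with a low value. They report only what shows in the picture. A call takes as long as a camera call.
- viewer.recognise(camera, thing): "bbox" ([left, top, width, height] in pixels, round what is visible of it).
The state is a dict: "time": time; "q": joint angles; "joint_velocities": joint speeds; "joint_torque": joint torques, N m; "position": TCP position; "tool_rot": TCP orientation; "ft_force": force on the tool from outside, world axes, zero at the start; "moment": the same for the moment, N m; "grip_width": finger opening in m; "grip_force": force on a finger pad.
Only numpy, scipy, OpenCV 4.12 (cv2) and the standard library are available. Lean on these libraries where they do the work, as an engineer would, in place of code of your own. Each camera call takes 0.05 s, during which the arm holds its last target. There are 200 camera calls.

## Working session

There is one attempt and no reset: what is moved stays moved. The work goes in short steps, Python scripts to look and compute and a shell command to move; the robot and the scene stay as the last step left them, time stands still between calls to the robot, and variables do not carry over. Pictures are saved under pics/ and viewed, at most 10 in all, crops included, and the job is handed in when it is done.

```bash
mkdir -p pics
python3 - <<'E'
from rig import telemetry, viewer
import cv2,numpy as np
for c in("scene","top"):
    im=viewer.camera(c); cv2.imwrite(f"pics/{c}0.png",im)
    i=viewer.camera_info(c); print(c,np.round(i["intrinsics"],1).tolist(),np.array(i["rvec"]).ravel(),np.array(i["tvec"]).ravel())
    for t in("wheel","wheel_grip","valve","stem_seat"):
        print(t,[(np.round(r["bbox"],1).tolist(),round(r["p"],2)) for r in viewer.recognise(c,t)[:2]])
print(telemetry.get_obs())
E
```

```text
scene [[358.6, 0.0, 257.4], [0.0, 358.6, 192.5], [0.0, 0.0, 1.0]] [ 0.93134926  2.62587764 -0.88315105] [ 0.41968033 -0.25558628  1.60772384]
wheel [([198.9, 151.6, 27.8, 19.9], 0.95)]
wheel_grip [([200.4, 151.8, 29.5, 21.2], 0.93)]
valve [([286.1, 208.2, 47.4, 46.7], 0.92)]
stem_seat [([303.3, 214.5, 16.7, 14.4], 0.61)]
top [[352.8, 0.0, 253.6], [0.0, 352.8, 190.5], [0.0, 0.0, 1.0]] [ 2.16245957 -2.13574185  0.17668767] [-0.00231869  0.55096344  1.13031287]
wheel [([311.8, 173.0, 34.2, 35.3], 0.96)]
wheel_grip [([310.9, 173.3, 32.8, 34.4], 0.56)]
valve [([167.8, 176.3, 31.3, 59.1], 0.95)]
stem_seat [([173.8, 198.8, 12.7, 17.4], 0.52)]
{'time': 0.5, 'q': array([ 9.73492121e-01,  5.27527035e-01,  1.43274719e+00,  3.62248802e-05,
        1.18141382e+00, -1.78477730e-01]), 'joint_velocities': array([ 0.00126851, -0.0024003 , -0.00159503, -0.00017515, -0.00038314,
       -0.00103847]), 'joint_torque': array([-3.69934996e-04, -4.39599824e+01, -1.76789153e+01,  6.33629970e-02,
        5.15258498e-02, -5.03390004e-05]), 'position': array([0.25410287, 0.57095826, 0.24151672]), 'tool_rot': array([ 2.07892719e-01,  9.78151632e-01, -3.78134323e-05, -3.35512805e-05]), 'ft_force': array([-0.80817695,  0.61367448,  0.68134533]), 'moment': array([-0.00322452,  0.02175693, -0.05787727]), 'grip_force': 0.0, 'grip_width': 0.08651395538862354}
```

Run:
```python
import cv2,numpy as np
t=cv2.imread("pics/top0.png"); s=cv2.imread("pics/scene0.png")
cv2.imwrite("pics/t0.png",cv2.resize(t[140:270,140:370],None,fx=3.4,fy=3.4,interpolation=cv2.INTER_CUBIC)) 
cv2.imwrite("pics/s0.png",cv2.resize(s[120:280,170:370],None,fx=3.6,fy=3.6,interpolation=cv2.INTER_CUBIC))
```

```text
(no output)
```

View pics/t0.png

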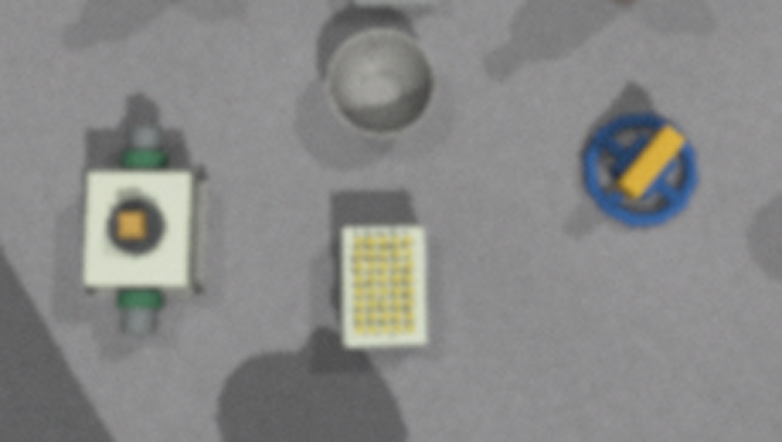

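View pics/s0.png

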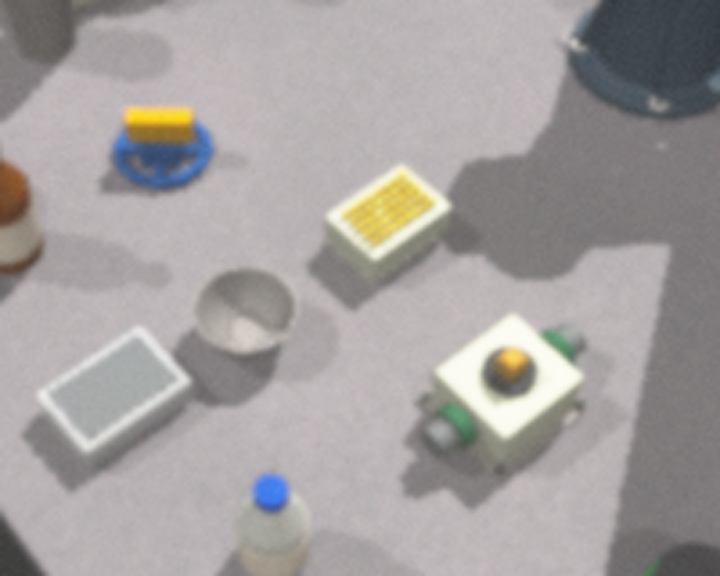

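View pics/top0.png

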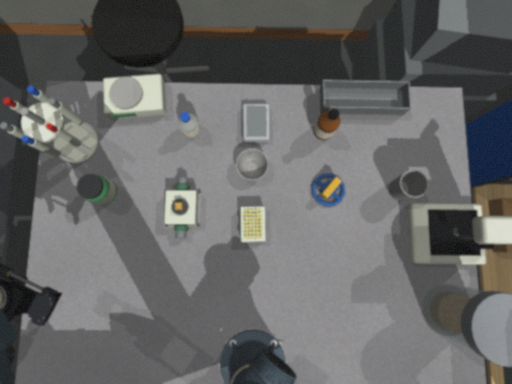

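The top view shows the wheel at about px (328,190) with its bar running diagonally. The valve is at about (181,208), its stem nearly aligned with the block. The bowl (250,162) and tip box (253,224) stand between them, and the jar is at (95,188).

```bash
cat > h.py <<'E'
import cv2,numpy as np
from rig import telemetry, viewer
def ray(c,uv,z):
    i=viewer.camera_info(c);K=np.array(i["intrinsics"]);R=cv2.Rodrigues(np.array(i["rvec"]).ravel())[0];t=np.array(i["tvec"]).ravel()
    d=(R.T@np.linalg.inv(K)@np.c_[np.atleast_2d(uv),np.ones(len(np.atleast_2d(uv)))].T).T; C=-R.T@t
    return (C+d*((z-C[2])/d[:,2])[:,None])[:,:2]
def blob(im,box,lo,hi,k=6):
    x,y,w,h=box; cr=cv2.resize(im[y:y+h,x:x+w],None,fx=k,fy=k,interpolation=cv2.INTER_CUBIC)
    m=cv2.inRange(cv2.cvtColor(cr,cv2.COLOR_BGR2HSV),lo,hi)
    cs=cv2.findContours(m,cv2.RETR_EXTERNAL,cv2.CHAIN_APPROX_NONE)[0]
    c=max(cs,key=cv2.contourArea).reshape(-1,2)
    return (c+.5)/k-.5+[x,y]
def rect(c,px,z):
    p=(ray(c,px,z)*1e3).astype(np.float32); (cx,cy),wh,a=cv2.minAreaRect(p)
    return f"centre {cx:.1f} {cy:.1f} size {wh[0]:.1f} {wh[1]:.1f} ang {a:.1f}"
E
python3 - <<'E'
from h import *
t=cv2.imread("pics/top0.png"); s=cv2.imread("pics/scene0.png")
Y=((15,110,110),(35,255,255)); O=((8,90,90),(30,255,255)); B=((100,120,50),(125,255,255)); G=((55,80,20),(95,255,255)); D=((0,0,0),(180,255,85))
print("bar top",rect("top",blob(t,(305,165,48,48),*Y),.064))
print("bar scene",rect("scene",blob(s,(195,142,40,35),*Y),.055))
print("rim top",rect("top",blob(t,(305,165,48,48),*B),.010))
print("stem top",rect("top",blob(t,(165,190,30,32),*O),.088))
print("stem scene",rect("scene",blob(s,(295,205,35,28),*O),.080))
print("ring1",rect("top",blob(t,(165,178,40,16),*G),.045)); print("ring2",rect("top",blob(t,(165,222,40,15),*G),.045))
W=((0,0,170),(60,60,255))
print("valve",rect("top",blob(t,(155,185,50,45),*W),.058))
for n in("bowl","tip_box","jar","beaker"):
    r=viewer.recognise("top",n)
    if r: b=r[0]["bbox"]; print(n,np.round(r[0]["p"],2),np.round(b),ray("top",[b[0]+b[2]/2,b[1]+b[3]/2],.06)*1e3)
E
```

```text
bar top centre 561.7 -248.0 size 26.9 79.0 ang 49.4
bar scene centre 570.9 -247.1 size 50.2 77.8 ang 50.0
rim top centre 561.3 -248.8 size 111.3 105.9 ang 46.7
stem top centre 492.2 242.0 size 27.0 26.8 ang 0.7
stem scene centre 499.6 243.5 size 33.9 28.9 ang 8.2
ring1 centre 561.4 241.4 size 13.4 39.1 ang 0.8
ring2 centre 425.7 240.1 size 37.6 12.9 ang 88.8
valve centre 491.5 242.8 size 109.1 99.1 ang 0.7
bowl 0.72 [238. 149.  31.  30.] [[634.63920547   7.60845565]]
jar 0.94 [ 76. 174.  42.  32.] [[543.194796   511.22380653]]
beaker 0.96 [385. 169.  43.  32.] [[ 573.4186657  -500.99872844]]
```

```bash
R='x'
python3 -m creep '[{"translation":[-30,-31,0],"roll":0,"gripper":87},{"translation":[-60,-61,0],"roll":0,"gripper":87},{"translation":[-90,-91,0],"roll":0,"gripper":87},{"translation":[-115,-117,0],"roll":0,"gripper":87},{"translation":[-123,-125,0],"roll":0,"gripper":87}]'
python3 -m creep '[{"translation":[-28,-28,0],"roll":0,"gripper":87},{"translation":[-56,-56,0],"roll":0,"gripper":87},{"translation":[-84,-84,0],"roll":0,"gripper":87},{"translation":[-112,-112,0],"roll":0,"gripper":87},{"translation":[-140,-140,0],"roll":0,"gripper":87}]'
python3 -m creep '[{"translation":[-28,-28,0],"roll":0,"gripper":87},{"translation":[-56,-56,0],"roll":0,"gripper":87},{"translation":[-84,-84,0],"roll":0,"gripper":87},{"translation":[-112,-112,0],"roll":0,"gripper":87},{"translation":[-140,-140,0],"roll":0,"gripper":87}]'
```

```text
time: 1.12
position: [0.3161, 0.4023, 0.2414]
tool_rot: [0.209, 0.978, -0.002, -0.0]
ft_force: [-0.9, 0.4, -1.0]
grip_width: 0.0868
grip_force: 0.0
time: 1.53
position: [0.3873, 0.2208, 0.2419]
tool_rot: [0.208, 0.978, 0.0, 0.001]
ft_force: [0.8, -0.6, 0.5]
grip_width: 0.087
grip_force: 0.0
time: 1.95
position: [0.4585, 0.0354, 0.2419]
tool_rot: [0.208, 0.978, 0.0, 0.001]
ft_force: [0.9, 0.8, -0.5]
grip_width: 0.0873
grip_force: 0.0
```

```bash
python3 -m creep '[{"translation":[-27,-28,0],"roll":0,"gripper":87},{"translation":[-54,-56,0],"roll":0,"gripper":87},{"translation":[-81,-84,0],"roll":0,"gripper":87},{"translation":[-108,-112,0],"roll":0,"gripper":87},{"translation":[-130,-134,0],"roll":0,"gripper":87}]'
python3 -m creep '[{"translation":[-25,-26,10],"roll":4,"gripper":87},{"translation":[-50,-52,25],"roll":8,"gripper":87},{"translation":[-68,-70,45],"roll":12,"gripper":87},{"translation":[-78,-80,65],"roll":16.6,"gripper":87},{"translation":[-81.5,-84,75],"roll":16.6,"gripper":87}]'
python3 - <<'E'
from h import *
o=telemetry.get_obs(); print(o["position"],o["tool_rot"],o["q"])
for c,b in(("top",(305,165,48,48)),):
    im=viewer.camera(c); cv2.imwrite("pics/t1.png",cv2.resize(im[130:250,260:410],None,fx=4,fy=4))
s=viewer.camera("scene"); cv2.imwrite("pics/s1.png",cv2.resize(s[90:210,150:300],None,fx=4,fy=4))
cv2.imwrite("pics/c1.png",np.hstack([cv2.imread("pics/t1.png")[:,100:500],cv2.imread("pics/s1.png")[:,:400]]))
E
```

```text
time: 2.37
position: [0.5234, -0.1411, 0.2419]
tool_rot: [0.209, 0.978, -0.0, 0.001]
ft_force: [0.9, 1.1, 0.9]
grip_width: 0.0871
grip_force: 0.0
time: 2.78
position: [0.5626, -0.2503, 0.1642]
tool_rot: [0.349, 0.937, 0.0, -0.0]
ft_force: [0.1, -0.0, -0.2]
grip_width: 0.0869
grip_force: 0.0
[ 0.56263844 -0.25028105  0.16418095] [ 3.48654674e-01  9.37251161e-01  9.24900151e-05 -4.12596326e-04] [-5.99786536e-01  6.08509807e-01  1.52699622e+00 -2.31417597e-05
  1.00693207e+00 -1.45829977e+00]
```

View pics/c1.png

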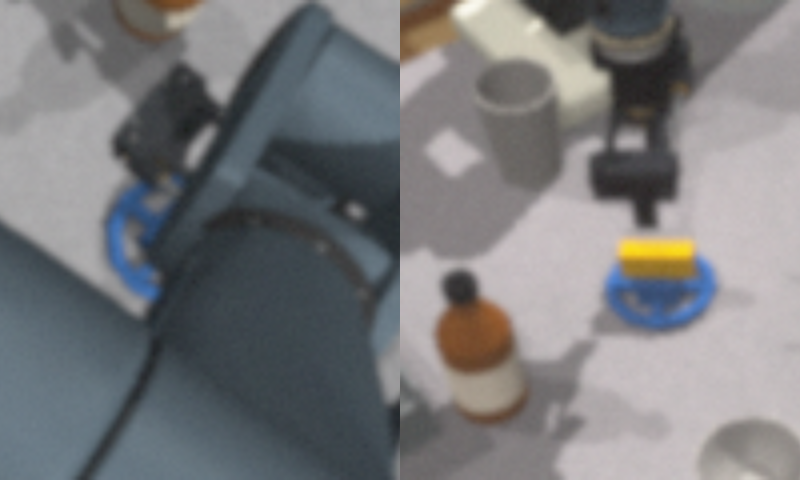

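The open fingers straddle the yellow bar at about (655,200–240) in the right-hand pane. The wheel hasn't moved, so I'm going down to grip it.

```bash
python3 -m creep '[{"translation":[2,1,25],"roll":0,"gripper":87},{"translation":[2,1,55],"roll":0,"gripper":87},{"translation":[2,1,85],"roll":0,"gripper":87},{"translation":[2,1,105],"roll":0,"gripper":87},{"translation":[2,1,112],"roll":0,"gripper":87}]'
python3 -m creep '[{"translation":[0,0,0],"roll":0,"gripper":20},{"translation":[0,0,0],"roll":0,"gripper":20},{"translation":[0,0,0],"roll":0,"gripper":20},{"translation":[0,0,0],"roll":0,"gripper":20},{"translation":[0,0,0],"roll":0,"gripper":20}]' 45
python3 -m creep '[{"translation":[0,0,0],"roll":0,"gripper":20},{"translation":[0,0,0],"roll":0,"gripper":20},{"translation":[0,0,0],"roll":0,"gripper":20},{"translation":[0,0,0],"roll":0,"gripper":20},{"translation":[0,0,0],"roll":0,"gripper":20}]' 45
```

```text
time: 3.3
position: [0.5599, -0.2434, 0.0528]
tool_rot: [0.345, 0.938, 0.001, -0.002]
ft_force: [-0.2, 0.6, 0.3]
grip_width: 0.087
grip_force: 0.0
time: 3.72
position: [0.5622, -0.2465, 0.0562]
tool_rot: [0.347, 0.938, -0.0, 0.001]
ft_force: [0.6, -0.4, 0.2]
grip_width: 0.0615
grip_force: 0.0
time: 4.13
position: [0.5613, -0.2461, 0.0545]
tool_rot: [0.347, 0.938, 0.0, -0.0]
ft_force: [0.3, 0.0, -0.3]
grip_width: 0.0281
grip_force: 0.0
```

```bash
python3 -m creep '[{"translation":[-1.5,0,2],"roll":0,"gripper":28},{"translation":[-1.5,0,2],"roll":0,"gripper":20},{"translation":[-1.5,0,2],"roll":0,"gripper":20},{"translation":[-1.5,0,2],"roll":0,"gripper":20},{"translation":[-1.5,0,2],"roll":0,"gripper":20}]' 45
python3 -m creep '[{"translation":[0,0,0],"roll":0,"gripper":20},{"translation":[0,0,0],"roll":0,"gripper":20},{"translation":[0,0,0],"roll":0,"gripper":20}]' 45
```

```text
time: 4.55
position: [0.5623, -0.2471, 0.0522]
tool_rot: [0.347, 0.938, 0.0, -0.0]
ft_force: [-0.5, -1.6, -2.8]
grip_width: 0.0238
grip_force: 45.0
time: 4.8
position: [0.5623, -0.2467, 0.0522]
tool_rot: [0.347, 0.938, 0.0, -0.0]
ft_force: [0.3, 0.1, -4.2]
grip_width: 0.0234
grip_force: 45.0
```

```bash
python3 -m creep '[{"translation":[0,0,-15],"roll":0,"gripper":20},{"translation":[0,0,-45],"roll":0,"gripper":20},{"translation":[0,0,-80],"roll":0,"gripper":20},{"translation":[0,0,-120],"roll":0,"gripper":20},{"translation":[0,0,-145],"roll":0,"gripper":20}]' 45
python3 -m creep '[{"translation":[10,9,-5],"roll":0,"gripper":20},{"translation":[30,26,-10],"roll":0,"gripper":20},{"translation":[52,45,-10],"roll":0,"gripper":20},{"translation":[76,66,-10],"roll":0,"gripper":20},{"translation":[100,87,-10],"roll":0,"gripper":20}]' 45
python3 -m creep '[{"translation":[24,21,0],"roll":0,"gripper":20},{"translation":[48,42,0],"roll":0,"gripper":20},{"translation":[72,63,0],"roll":0,"gripper":20},{"translation":[96,84,0],"roll":0,"gripper":20},{"translation":[120,105,0],"roll":0,"gripper":20}]' 45
python3 -m creep '[{"translation":[24,21,0],"roll":6,"gripper":20},{"translation":[48,42,0],"roll":12,"gripper":20},{"translation":[72,63,0],"roll":18,"gripper":20},{"translation":[92,80,0],"roll":24,"gripper":20},{"translation":[100,88,0],"roll":30,"gripper":20}]' 45
python3 - <<'E'
from h import *
o=telemetry.get_obs(); print(o["position"],o["q"],o["grip_width"])
E
```

```text
time: 5.22
position: [0.5631, -0.247, 0.2006]
tool_rot: [0.347, 0.938, -0.0, 0.001]
ft_force: [0.6, 0.2, -3.2]
grip_width: 0.0238
grip_force: 45.0
time: 5.63
position: [0.5408, -0.113, 0.2056]
tool_rot: [0.347, 0.938, 0.001, -0.002]
ft_force: [0.3, 0.2, -4.1]
grip_width: 0.0237
grip_force: 45.0
time: 6.05
position: [0.5174, 0.0447, 0.2056]
tool_rot: [0.347, 0.938, -0.0, -0.003]
ft_force: [0.4, -0.1, -3.9]
grip_width: 0.0238
grip_force: 45.0
time: 6.47
position: [0.4976, 0.1778, 0.2055]
tool_rot: [0.579, 0.815, -0.001, -0.003]
ft_force: [0.1, -1.6, -4.3]
grip_width: 0.0235
grip_force: 45.0
[0.49758051 0.17775589 0.20550826] [ 0.13017886  0.44896862  1.70887465  0.00275723  0.98964898 -0.20764234] 0.023454526919640277
```

```bash
python3 -m creep '[{"translation":[18,5,5],"roll":6,"gripper":20},{"translation":[38,10,15],"roll":12,"gripper":20},{"translation":[54,14,25],"roll":18.5,"gripper":20},{"translation":[62.8,15.9,35],"roll":18.5,"gripper":20},{"translation":[62.8,15.9,40],"roll":18.5,"gripper":20}]' 45
python3 -m creep '[{"translation":[0,0,0],"roll":0,"gripper":20},{"translation":[0,0,0],"roll":0,"gripper":20},{"translation":[0,0,0],"roll":0,"gripper":20}]' 45
python3 - <<'E'
from h import *
o=telemetry.get_obs(); print(o["position"],o["tool_rot"])
t=viewer.camera("top");s=viewer.camera("scene"); 
cv2.imwrite("pics/c2.png",np.hstack([cv2.resize(t[160:260,130:230],None,fx=4,fy=4),cv2.resize(s[170:270,260:360],None,fx=4,fy=4)]))
E
```

```text
time: 6.88
position: [0.4927, 0.2399, 0.1648]
tool_rot: [0.7, 0.715, -0.002, -0.002]
ft_force: [-0.6, -0.5, -3.9]
grip_width: 0.0236
grip_force: 45.0
time: 7.13
position: [0.496, 0.2375, 0.1676]
tool_rot: [0.701, 0.713, -0.0, 0.0]
ft_force: [0.1, -0.1, -3.6]
grip_width: 0.0234
grip_force: 45.0
[0.49601801 0.23752865 0.1676123 ] [ 7.01481069e-01  7.12688071e-01 -8.58199396e-05  1.25164610e-04]
```

View pics/c2.png

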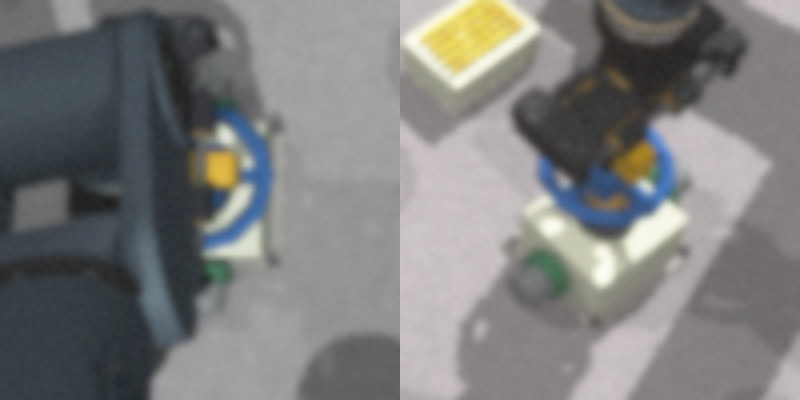

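The wheel hovers level above the stem, in the left pane with its bar end at (220,168) and its rim to the right. The settled TCP is about 4–5 mm off target, so I'm correcting that and checking the wheel's centre against the rim in both cameras.

```bash
python3 -m creep '[{"translation":[4.9,-3.9,12],"roll":0,"gripper":20},{"translation":[4.9,-3.9,12],"roll":0,"gripper":20},{"translation":[4.9,-3.9,12],"roll":0,"gripper":20},{"translation":[4.9,-3.9,12],"roll":0,"gripper":20},{"translation":[4.9,-3.9,12],"roll":0,"gripper":20}]' 45
python3 - <<'E'
from h import *
from scipy.optimize import least_squares
o=telemetry.get_obs(); P=o["position"]; print(P,o["tool_rot"])
zb=P[2]-.0522
for c,b in(("top",(165,170,45,70)),("scene",(285,190,55,45))):
    im=viewer.camera(c); x,y,w,h=b; k=6
    cr=cv2.resize(im[y:y+h,x:x+w],None,fx=k,fy=k,interpolation=cv2.INTER_CUBIC)
    m=cv2.inRange(cv2.cvtColor(cr,cv2.COLOR_BGR2HSV),(100,120,50),(125,255,255))
    px=(np.argwhere(m)[:,::-1]+.5)/k-.5+[x,y]
    p=ray(c,px,zb+.010)*1e3
    # outer boundary per direction, robust radius-59 circle
    c0=P[:2]*1e3
    for it in range(4):
        d=p-c0; a=np.round(np.degrees(np.arctan2(d[:,1],d[:,0]))/6); r=np.hypot(*d.T)
        e=np.array([p[a==i][r[a==i].argmax()] for i in np.unique(a) if (a==i).any() and r[a==i].max()>50])
        s=least_squares(lambda q:np.hypot(*(e-q[:2]).T)-q[2],[*c0,59],loss="soft_l1",bounds=([0,0,56],[900,900,62])); c0=s.x[:2]
    print(c,s.x,len(e),np.sqrt(np.mean(s.fun**2)))
    cv2.imwrite(f"pics/{c}3.png",im)
E
```

```text
time: 7.65
position: [0.4925, 0.243, 0.1562]
tool_rot: [0.702, 0.713, 0.001, 0.0]
ft_force: [0.2, 0.5, -4.9]
grip_width: 0.0238
grip_force: 45.0
[0.49245421 0.24302332 0.15616181] [7.01565000e-01 7.12605140e-01 5.48949256e-04 4.05795310e-04]
top [491.5654884  239.89737019  56.        ] 28 1.3095171737367874
scene [495.12503125 238.38790459  56.        ] 40 1.8174312088335562
```

```bash
python3 -m creep '[{"translation":[2,0,4],"roll":0,"gripper":20},{"translation":[2,0,8],"roll":0,"gripper":20},{"translation":[2,0,12],"roll":0,"gripper":20},{"translation":[2,0,12],"roll":0,"gripper":20}]' 45
python3 -m creep '[{"translation":[0,0,2],"roll":0,"gripper":20},{"translation":[0,0,4],"roll":0,"gripper":20},{"translation":[0,0,6],"roll":0,"gripper":20},{"translation":[0,0,6],"roll":0,"gripper":20}]' 45
python3 -c "
from rig import telemetry as t;o=t.get_obs();print(o['ft_force'],o['moment'],o['position'])"
```

```text
time: 8.08
position: [0.491, 0.245, 0.1424]
tool_rot: [0.701, 0.713, -0.001, -0.001]
ft_force: [-1.7, -0.8, -3.7]
grip_width: 0.0237
grip_force: 45.0
time: 8.42
position: [0.4915, 0.2451, 0.1371]
tool_rot: [0.701, 0.713, -0.0, -0.0]
ft_force: [-0.5, 0.2, -4.0]
grip_width: 0.0235
grip_force: 45.0
[-0.54780477  0.16043525 -4.04097079] [-0.01862412  0.0511236  -0.00021891] [0.49153585 0.24511651 0.13710479]
```

```bash
python3 -m creep '[{"translation":[0,0,2],"roll":0,"gripper":20},{"translation":[0,0,4],"roll":0,"gripper":20},{"translation":[0,0,4],"roll":0,"gripper":20}]' 45
python3 -m creep '[{"translation":[0,0,2],"roll":0,"gripper":20},{"translation":[0,0,4],"roll":0,"gripper":20},{"translation":[0,0,4],"roll":0,"gripper":20}]' 45
python3 -c "
from rig import telemetry as t;o=t.get_obs();print(o['ft_force'],o['moment'],o['position'])"
```

```text
time: 8.67
position: [0.492, 0.2454, 0.1357]
tool_rot: [0.701, 0.713, 0.001, 0.0]
ft_force: [-3.6, -1.1, 11.4]
grip_width: 0.0236
grip_force: 45.0
time: 8.92
position: [0.4931, 0.2458, 0.1322]
tool_rot: [0.701, 0.713, 0.002, 0.001]
ft_force: [0.8, 0.2, -3.2]
grip_width: 0.0236
grip_force: 45.0
[ 0.84274008  0.21707501 -3.21953174] [ 0.01947047 -0.10877893  0.00518365] [0.49305849 0.24577175 0.13221834]
```

```bash
python3 -m creep '[{"translation":[0,0,2],"roll":0,"gripper":20},{"translation":[0,0,4],"roll":0,"gripper":20},{"translation":[0,0,6],"roll":0,"gripper":20},{"translation":[0,0,6],"roll":0,"gripper":20}]' 45
python3 -m creep '[{"translation":[0,0,2],"roll":0,"gripper":20},{"translation":[0,0,4],"roll":0,"gripper":20},{"translation":[0,0,5],"roll":0,"gripper":20},{"translation":[0,0,5],"roll":0,"gripper":20}]' 45
python3 -c "
from rig import telemetry as t;o=t.get_obs();print(o['ft_force'],o['moment'],o['position'])"
```

```text
time: 9.25
position: [0.4932, 0.2457, 0.123]
tool_rot: [0.702, 0.713, 0.001, 0.001]
ft_force: [3.5, 3.1, -4.1]
grip_width: 0.0234
grip_force: 45.0
time: 9.58
position: [0.4931, 0.2456, 0.1185]
tool_rot: [0.702, 0.713, 0.001, 0.001]
ft_force: [5.2, 3.2, -3.7]
grip_width: 0.0235
grip_force: 45.0
[ 5.22112313  3.24781079 -3.67572338] [ 0.59596198 -0.907863    0.07114673] [0.49310978 0.24563524 0.11847164]
```

```bash
python3 -m creep '[{"translation":[0.5,1,1],"roll":0,"gripper":20},{"translation":[0.5,1,2],"roll":0,"gripper":20},{"translation":[0.5,1,2],"roll":0,"gripper":20},{"translation":[0.5,1,2],"roll":0,"gripper":20}]' 45
python3 -c "
from rig import telemetry as t;o=t.get_obs();print(o['ft_force'],o['moment'],o['position'],o['q'])"
```

```text
time: 9.92
position: [0.4933, 0.2458, 0.1181]
tool_rot: [0.701, 0.713, 0.001, 0.0]
ft_force: [0.7, 0.5, 8.2]
grip_width: 0.0235
grip_force: 45.0
[0.7222769  0.53184261 8.24437436] [ 0.19725028 -0.14262505 -0.01054814] [0.49325882 0.24577605 0.11810464] [ 2.59587982e-01  6.05858180e-01  1.72700386e+00 -3.34899263e-04
  8.07375046e-01  2.43899574e-01]
```

```bash
python3 -m creep '[{"translation":[0,-0.3,-1],"roll":-6,"gripper":20},{"translation":[-0.1,-0.6,-1],"roll":-12,"gripper":20},{"translation":[-0.2,-0.9,-1],"roll":-18,"gripper":20},{"translation":[-0.3,-1.2,-1],"roll":-25,"gripper":20},{"translation":[-0.3,-1.2,-1],"roll":-25,"gripper":20}]' 45
python3 -c "
from rig import telemetry as t;o=t.get_obs();print(o['ft_force'],o['moment'],o['position'],o['tool_rot'])"
```

```text
time: 10.33
position: [0.4918, 0.2451, 0.1181]
tool_rot: [0.53, 0.848, -0.0, 0.0]
ft_force: [3.4, 0.8, 4.8]
grip_width: 0.0235
grip_force: 45.0
[3.39695198 0.75866085 4.81858765] [ 0.05470708 -0.39137273  0.0942702 ] [0.49176699 0.24508147 0.11813405] [ 5.29653206e-01  8.48214218e-01 -1.23269245e-04  3.27854093e-04]
```

```bash
python3 -m creep '[{"translation":[0,-0.2,0],"roll":-6,"gripper":20},{"translation":[-0.1,-0.4,0],"roll":-12,"gripper":20},{"translation":[-0.2,-0.6,0],"roll":-18,"gripper":20},{"translation":[-0.3,-0.8,0],"roll":-25,"gripper":20},{"translation":[-0.3,-0.8,0],"roll":-25,"gripper":20}]' 45
python3 -c "
from rig import telemetry as t;o=t.get_obs();print(o['ft_force'],o['moment'],o['position'],o['tool_rot'])"
```

```text
time: 10.75
position: [0.4909, 0.2442, 0.1181]
tool_rot: [0.334, 0.942, -0.001, 0.0]
ft_force: [1.7, 0.4, 5.7]
grip_width: 0.0241
grip_force: 45.0
[1.68147667 0.36766761 5.70093192] [ 0.01261577 -0.33744369  0.00675195] [0.49086216 0.24423176 0.11814432] [ 3.34312010e-01  9.42462320e-01 -5.06071456e-04  1.04790409e-05]
```

```bash
python3 -m creep '[{"translation":[0,-0.2,0],"roll":-6,"gripper":20},{"translation":[-0.1,-0.4,0],"roll":-12,"gripper":20},{"translation":[-0.2,-0.6,0],"roll":-18,"gripper":20},{"translation":[-0.2,-0.8,0],"roll":-22,"gripper":20},{"translation":[-0.2,-0.8,0],"roll":-22,"gripper":20}]' 45
python3 -c "
from rig import telemetry as t;o=t.get_obs();print(o['ft_force'],o['moment'],o['position'],o['tool_rot'])"
```

```text
time: 11.17
position: [0.4902, 0.2432, 0.1181]
tool_rot: [0.149, 0.989, -0.001, -0.0]
ft_force: [0.8, -0.6, 5.6]
grip_width: 0.0238
grip_force: 45.0
[ 0.75137419 -0.57752337  5.57352876] [-0.1269613  -0.29158746  0.11533308] [0.49024477 0.24320838 0.11814393] [ 1.49218762e-01  9.88803800e-01 -8.27784439e-04 -3.48485975e-04]
```

Yaw is now about 73° and the moment is still small, so I'm turning on in small steps until the stop shows in the moment.

```bash
python3 -m creep '[{"translation":[0,-0.1,0],"roll":-3,"gripper":20},{"translation":[0,-0.1,0],"roll":-3,"gripper":20}]' 45
python3 -c "
from rig import telemetry as t;o=t.get_obs();print(o['moment'],o['tool_rot'])"
python3 -m creep '[{"translation":[0,-0.1,0],"roll":-3,"gripper":20},{"translation":[0,-0.1,0],"roll":-3,"gripper":20}]' 45
python3 -c "
from rig import telemetry as t;o=t.get_obs();print(o['moment'],o['tool_rot'],o['q'])"
```

```text
time: 11.33
position: [0.4901, 0.2431, 0.1181]
tool_rot: [0.124, 0.992, -0.001, -0.0]
ft_force: [1.8, -0.4, 5.7]
grip_width: 0.0238
grip_force: 45.0
[-0.12460877 -0.25529186  0.05549837] [ 1.23720109e-01  9.92316651e-01 -8.67448924e-04 -4.97177837e-04]
time: 11.5
position: [0.4899, 0.2433, 0.1181]
tool_rot: [0.098, 0.995, -0.001, -0.001]
ft_force: [0.4, 0.4, 6.1]
grip_width: 0.0236
grip_force: 45.0
[-0.00480504 -0.19894294 -0.04689735] [ 9.80238299e-02  9.95183620e-01 -5.92648126e-04 -7.34714645e-04] [ 2.56836468e-01  6.02712451e-01  1.73519330e+00 -8.32819441e-04
  8.05476891e-01 -1.11701930e+00]
```

```bash
python3 -m creep '[{"translation":[0,0,0],"roll":-3,"gripper":20},{"translation":[0,0,0],"roll":-3,"gripper":20},{"translation":[0,0,0],"roll":-3,"gripper":20}]' 45
python3 -c "
from rig import telemetry as t;o=t.get_obs();print(o['moment'],o['tool_rot'])"
python3 -m creep '[{"translation":[0,0,0],"roll":-3,"gripper":20},{"translation":[0,0,0],"roll":-3,"gripper":20},{"translation":[0,0,0],"roll":-3,"gripper":20}]' 45
python3 -c "
from rig import telemetry as t;o=t.get_obs();print(o['moment'],o['tool_rot'])"
```

```text
time: 11.75
position: [0.4898, 0.2431, 0.1181]
tool_rot: [0.074, 0.997, -0.0, -0.001]
ft_force: [1.4, -1.2, 5.7]
grip_width: 0.0232
grip_force: 45.1
[-0.21592518 -0.2231603  -0.64360861] [ 7.40872999e-02  9.97251169e-01 -4.62315748e-04 -9.81669208e-04]
time: 12.0
position: [0.4896, 0.243, 0.1181]
tool_rot: [0.049, 0.999, -0.0, -0.001]
ft_force: [0.8, -1.5, 6.6]
grip_width: 0.0241
grip_force: 45.9
[-0.35805241 -0.12622344 -1.14791345] [ 4.92590691e-02  9.98785023e-01 -2.75538571e-04 -1.39513826e-03]
```

The stop is clear, with the moment rising to 1.1 N m. I'm easing back the twist, releasing and retreating straight up.

```bash
python3 -m creep '[{"translation":[0,0,0],"roll":3,"gripper":20},{"translation":[0,0,0],"roll":6,"gripper":20},{"translation":[0,0,0],"roll":6,"gripper":20}]' 45
python3 -m creep '[{"translation":[0,0,0],"roll":0,"gripper":60},{"translation":[0,0,0],"roll":0,"gripper":60},{"translation":[0,0,0],"roll":0,"gripper":60},{"translation":[0,0,0],"roll":0,"gripper":60},{"translation":[0,0,0],"roll":0,"gripper":60}]'
python3 -m creep '[{"translation":[0,0,0],"roll":0,"gripper":60},{"translation":[0,0,-10],"roll":0,"gripper":60},{"translation":[0,0,-30],"roll":0,"gripper":60},{"translation":[0,0,-60],"roll":0,"gripper":60},{"translation":[0,0,-90],"roll":0,"gripper":60}]'
python3 -m creep '[{"translation":[0,-30,-10],"roll":0,"gripper":60},{"translation":[0,-70,-10],"roll":0,"gripper":60},{"translation":[0,-110,-10],"roll":0,"gripper":60},{"translation":[0,-150,-10],"roll":0,"gripper":60},{"translation":[0,-180,-10],"roll":0,"gripper":60}]'
python3 - <<'E'
from h import *
o=telemetry.get_obs(); print(o["position"],o["ft_force"])
t=viewer.camera("top");s=viewer.camera("scene"); cv2.imwrite("pics/top4.png",t);cv2.imwrite("pics/scene4.png",s)
cv2.imwrite("pics/c4.png",np.hstack([cv2.resize(t[160:260,130:230],None,fx=4,fy=4),cv2.resize(s[170:270,260:360],None,fx=4,fy=4)]))
E
```

```text
time: 12.25
position: [0.4897, 0.2433, 0.1181]
tool_rot: [0.1, 0.995, -0.001, -0.001]
ft_force: [0.5, 1.0, 6.4]
grip_width: 0.0235
grip_force: 44.9
time: 12.67
position: [0.4898, 0.2436, 0.1171]
tool_rot: [0.097, 0.995, -0.0, -0.001]
ft_force: [-0.6, -0.6, -1.3]
grip_width: 0.0495
grip_force: 0.0
time: 13.08
position: [0.4898, 0.2436, 0.2084]
tool_rot: [0.097, 0.995, -0.0, -0.001]
ft_force: [-0.0, 0.1, 0.1]
grip_width: 0.0601
grip_force: 0.0
time: 13.5
position: [0.455, 0.0651, 0.2185]
tool_rot: [0.097, 0.995, -0.0, 0.0]
ft_force: [0.1, 1.0, -0.2]
grip_width: 0.0603
grip_force: 0.0
[0.45496636 0.06512923 0.21845479] [ 0.09627824  1.00808347 -0.19631539]
```

View pics/c4.png

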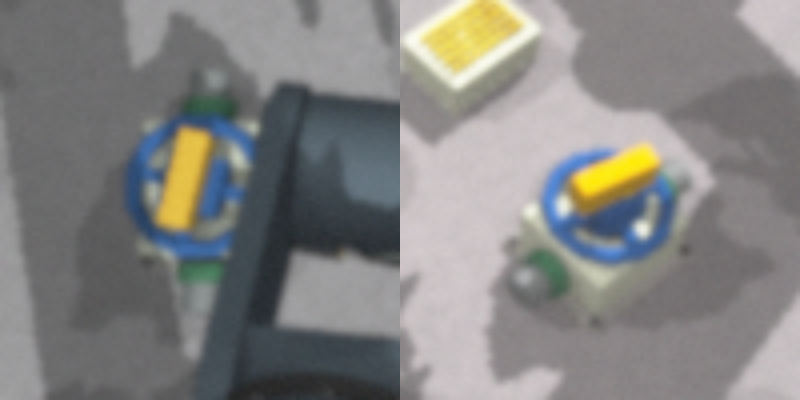

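The wheel sits flat on the collar (left pane, centre about (188,185)). Its bar is turned to about 165°, which fits the stem being at its stop, and the arm is clear. Handing in.

```bash
python3 -c "
from rig import hand_in; print(hand_in())"
```

```text
the job is handed in; nothing more can be done
None
```

I handed the job in at 13.5 s with the blue handwheel flat on the collar, the stem turned anticlockwise to its stop (moment rose to about 1.1 N m), and the gripper clear; I steered clear of the bystanders but did not re-measure them at the end, and `hand_in()` gave no verdict.

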